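# Third hand: hold a heading tip on its spring for pinning

## Robot

A 6-joint arm with a two-finger parallel gripper is mounted at the origin on the work surface. World frame = base frame: x ahead of the robot, y to its left, z up, the work surface at z = 0. Lengths are in m, angles in rad, forces in N, time in s.
With the tool pointing down it reaches from about 0.275 to 0.725 m from the base axis. Payload 5.6 kg.
Tool frame: the origin (TCP) lies midway between the tips of the shut fingers; the grasp point (between the pads) lies 19 mm behind it (bot.hold_point_z is the distance from the TCP to the grasp point, in m); z points along the fingers, y is the line along which they close (so a half turn about z gives the same grasp; the last joint's range is limited). The gripper opens to 85 mm and grips with 20 to 120 N. Pads are 22 mm wide; open, the fingers measure 114 mm over their backs; the gripper's body (76 mm by 85 mm) begins 54 mm behind the grasp point. The pads swing forward as they close: fully open they stand 13 mm farther back than shut.
Start: joints at [1.491, 0.255, 0.108, 0, -1.424, -0.285], TCP at [0.196, 0.514, 0.195] pointing down, gripper open.
Joint ranges: [-2.95, 2.95], [-1.21, 1.97], [-1.09, 1.5], [-2.87, 1.71], [-2.94, -0.07], [-3.05, 3.05]. Speed limits (rad/s): [2.57, 2.57, 3.14, 3.14, 3.14, 3.14].

## Interface

Orientations are given as a rotation vector (axis times angle).
In Python, from bench import bot gives the robot as it stands. The module is installed in compiled form; this text tells all that it offers.
- The arm moves only by the tool carry_out, never from a script. Its argument "steps" is a list of rows, each an object of numbers: "rx", "ry", "rz": the turn, a rotation vector about the tool's x, y, z in rad; "x", "y", "z": the shift along the tool's x, y, z in m; "hand": the opening, from 0 (shut) to 1 (fully open). A call has 1 to 20 rows; each row shifts and turns the commanded pose from where the row before left it, along the tool's axes as they then stand; what a row does not reach is not made up. A row lasts 1/8 s, in which the tool goes at most 62.5 mm and 10.7 degrees, less where a joint would pass 70% of its speed; a pose out of reach is approached as far as the arm can. A call with a gripper value outside its range is refused whole. The fingers move at their own pace and stop on an object; "grip_force" is the grip in N (left out, the last holds). Time passes only in rows, so rows that do not move let the fingers close. It gives the time, the measured TCP pose, the force, the opening and the grip force at its end, in the units of the state.
- bot.get_obs(): the state, without advancing time (a new reading comes with each control period).
- bot.get_image(name): name is "side" or "top"; returns (picture, depth): 400x640x3 uint8, red, green, blue; 400x640 float32, m along the optical axis (not along the pixel's ray), 0 where there is no reading.
- bot.camera_model(name): a dict with "mtx" (3x3 intrinsics, pixels), "k1" (the pictures are not rectified: a ray, as slopes to the right and down, at radius r is drawn at 1 + k1 r^2 times it, then the intrinsics apply), "extrinsics" (4x4, takes a point from world to camera coordinates). Camera axes: x right, y down, z forward; pixel columns grow to the right and rows downward; lengths in m; the calibration is good to about 2 mm. A picture is of the moment at which its call begins. camera_model takes no time and is no camera call.
- bot.job_done(): hands the job in; it is judged then, once.
Trained networks look in the newest picture that a camera, given by its name, has taken for a name from the list of things; names that differ only in an ending like _2 or _b are one class to them, and where a whole thing is asked for, a point or a joint stands for the part that bears it (a point fixed in the world has none). Each returns a list of dicts, best first, with "score" (0 to 1); they miss things now and then, are a little off and sometimes report something else, mostly with a low value. They report only what shows in the picture. A call takes as long as a camera call.
- bot.find_in(label, camera): "point" ([x, y, z] in m, in the coordinates of the camera as it stood for that picture, good to about 4 mm: the middle of the surface that is visible of it).
The state is a dict: "clock": time; "joint_positions": joint angles; "joint_velocities": joint speeds; "joint_efforts": joint torques, N m; "position": TCP position; "ee_rot": TCP orientation; "force": force on the tool from outside, world axes, zero at the start; "wrist_torque": the same for the moment, N m; "grip_width": opening from 0.0 (shut) to 1.0 (fully open); "finger_force": force on a finger pad.
Only numpy, scipy, OpenCV 4.12 (cv2) and the standard library are available. Lean on these libraries where they do the work, as an engineer would, in place of code of your own. Each camera call takes 0.05 s, during which the arm holds its last target. There are 200 camera calls.

## Task

Take the heading tip with the broad round head from the rack, put its shank into the steel socket of the clamped ash handle and press it down on the spring inside with a steady 12 newtons or so, its collar about 9 mm short of the socket rim and never driven down onto it. Finish while still gripping and pressing it like that, as a third hand for the smith who will drive in the cross-pin. Leave the other two tips, the bottle and the stake where they are.

Things in the scene. Friction and masses are not known exactly. Their poses are not given: they have to be found in the camera images.
- round_tip_head (a point): centre of the broad round head (cylinder 36 mm diameter, 25 mm tall, top edge bevelled) of the steel heading tip to take, which stands upright in any one of the rack's three holes, head on top. This point lies 12.5 mm below its top, 37.5 mm above the collar's underside, 91.5 mm above the foot of the shank
- round_tip: the same tip as a whole, about 260 g; origin at the foot of its shank, z axis up along it. From the top down: head 25 mm; neck 18 mm diameter, 17 mm long; collar 26 mm diameter, 8 mm thick; round shank 16 mm diameter, 54 mm long, foot bevelled; 104 mm in all
- square_tip_head (a point): centre of the head of the square-headed tip (24 x 24 x 25 mm block; the rest as the round tip), in another hole of the rack; leave it alone
- point_tip_head (a point): middle of the slim pointed head of the third tip (cone 18 mm wide below, 6 mm on top, 25 mm tall; the rest as the round tip), in another hole of the rack; leave it alone
- rack: fixed wooden rack block, 75 mm (its x) by 230 mm (its y), 65 mm high, origin at the centre of its underside; three holes of 20 mm diameter in a row along its y axis, 75 mm apart, in which the tips stand with their collars resting on the top
- handle: ash tool handle clamped upright in a fixed block 100 x 101 mm, 50 mm high (clamp bolts reach 59 mm from the middle along its y); origin on the bench under the handle's axis, z up. It rises from the block to 78 mm and carries an upright steel socket tube, 29 mm outside, 21 mm bore, open on top, rim 135 mm above the bench
- socket_mouth (a point): centre of the open mouth of the steel socket, in the plane of its rim, 135 mm above the bench
- plunger: flat brass spring plunger in the socket's bore, 18 mm wide; origin at the centre of its top face, 30 mm below the rim when unloaded. The shank's foot presses on it. Spring: 0.8 N per mm pushed down, from nothing: 12 N at 15 mm, with the foot 45 mm below the rim, collar's underside 9 mm and head centre 46.5 mm above it. At 24 mm the collar meets the rim. The tip's weight sinks it some 3 mm
- bottle: amber glass bottle, 66 mm diameter, 170 mm high, standing on the bench; origin at the centre of its underside; leave it alone
- stake: iron anvil horn stake, 80 mm square foot, 102 mm high, horn pointing to its +y, reaching 117 mm from the middle; origin at the centre of its underside; leave it alone

How it is judged:
By the outcome, as a careful person would: the job done as asked, in the order asked, and still so for the second after the job is handed in, while the arm keeps its last pose, push and grip.
It also fails if it takes over 48 s, if anything falls off the work surface, if the arm or the gripper's body presses on something with over 40 N, if the wrist force passes 120 N, or if a joint passes its speed limit or range.

## Working session

There is one attempt and no reset: what is moved stays moved. The work goes in short steps, Python scripts to look and compute and a tool call to move; the robot and the scene stay as the last step left them, time stands still between calls to the robot, and variables do not carry over. Pictures are saved under pics/ and viewed, at most 10 in all, crops included, and the job is handed in when it is done.

Besides the shell and the picture viewer there is one more tool, called as name([rows], argument=value, ...), one row to a line, values as JSON. carry_out: Moves the arm, as the interface text tells. Its arguments: {"type":"object","properties":{"steps":{"type":"array"},"grip_force":{"type":"number"}},"required":["steps"]}

```bash
mkdir -p pics
cat > h.py <<'E'
import numpy as np, cv2
from bench import bot
def world(name,p):
    T=np.linalg.inv(np.array(bot.camera_model(name)["extrinsics"])); return T[:3,:3]@np.array(p)+T[:3,3]
def proj(name,P):
    m=bot.camera_model(name);E=np.array(m["extrinsics"]);p=E[:3,:3]@np.array(P)+E[:3,3]
    s=p[:2]/p[2];s=s*(1+m["k1"]*(s@s));return (np.array(m["mtx"])@[*s,1])[:2]
def cloud(name,d):
    m=bot.camera_model(name);K=np.array(m["mtx"]);v,u=np.mgrid[0:400,0:640]
    px=np.stack([u,v],-1).reshape(-1,1,2).astype(float)
    n=cv2.undistortPoints(px,K,np.array([m["k1"],0,0,0.])).reshape(400,640,2) 
    P=np.dstack([n*d[...,None],d]);T=np.linalg.inv(np.array(m["extrinsics"]));W=P@T[:3,:3].T+T[:3,3];W[d==0]=np.nan;return W
E
python3 - <<'E'
from h import *
np.set_printoptions(precision=4,suppress=True)
print(bot.get_obs(),bot.hold_point_z)
for c in("side","top"):
    im,d=bot.get_image(c);cv2.imwrite(f"pics/{c}0.png",im[...,::-1]);np.save(c+"0.npy",d)
    for l in("round_tip_head","square_tip_head","point_tip_head","socket_mouth","rack","handle","bottle","stake"):
        for r in bot.find_in(l,c)[:2]:
            w=world(c,r["point"]);print(c,l,round(r["score"],2),w,proj(c,w))
E
```

```text
{'clock': 0.0, 'joint_positions': array([ 1.4906,  0.2557,  0.107 , -0.0004, -1.4239, -0.2846]), 'joint_velocities': array([-0.002 ,  0.002 ,  0.0005,  0.0002,  0.0006,  0.0018]), 'joint_efforts': array([  0.0001, -38.6634,  23.7935,   5.365 ,  -0.0063,   0.    ]), 'position': array([0.196 , 0.5133, 0.1942]), 'ee_rot': array([ 3.0876, -0.5696, -0.0004]), 'force': array([-0.322 ,  0.5586,  0.7797]), 'wrist_torque': array([ 0.0206, -0.0555, -0.0126]), 'finger_force': 0.0, 'grip_width': 1.0012932224101407} 0.0187
side round_tip_head 0.68 [0.5673 0.1605 0.105 ] [306.5725 246.2712]
side square_tip_head 0.79 [0.5672 0.3068 0.1075] [282.4578 288.6395]
side point_tip_head 0.48 [0.5668 0.2284 0.0869] [296.2302 270.9649]
side socket_mouth 0.73 [ 0.4983 -0.1828  0.0461] [369.0613 193.8408]
side socket_mouth 0.57 [0.569  0.1579 0.1051] [306.2908 245.3922]
side rack 0.63 [0.5535 0.2709 0.0658] [294.7817 292.0187]
side handle 0.75 [ 0.4945 -0.1854  0.0501] [370.6694 192.5608]
side bottle 0.95 [ 0.609  -0.4095  0.0819] [354.8859 141.2203]
side bottle 0.28 [ 0.7635 -0.0249  0.0811] [264.4636 194.2167]
side stake 0.93 [ 0.7606 -0.027   0.0822] [265.7148 193.7184]
top round_tip_head 0.75 [0.5698 0.1428 0.1112] [241.3119 218.1762]
top square_tip_head 0.62 [0.5685 0.2906 0.1142] [184.0178 219.159 ]
top point_tip_head 0.63 [0.5675 0.2213 0.0835] [213.9585 220.3112]
top socket_mouth 0.69 [ 0.5001 -0.2014  0.0469] [372.5722 244.4097]
top rack 0.97 [0.5633 0.2151 0.0629] [218.3473 222.5046]
top handle 0.6 [ 0.5013 -0.1963  0.0512] [370.8895 243.989 ]
top stake 0.55 [ 0.7584 -0.0373  0.0919] [311.0008 148.1108]
```

View pics/side0.png

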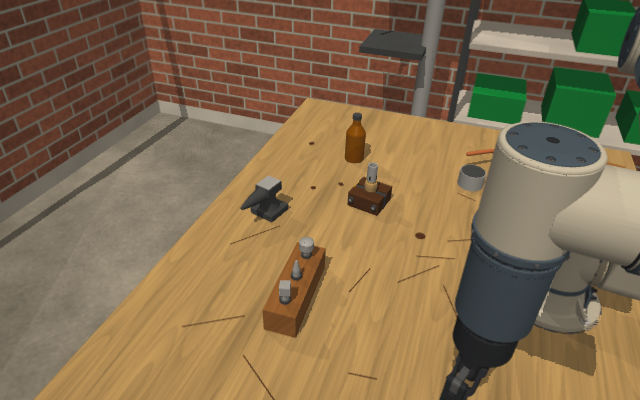

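View pics/top0.png

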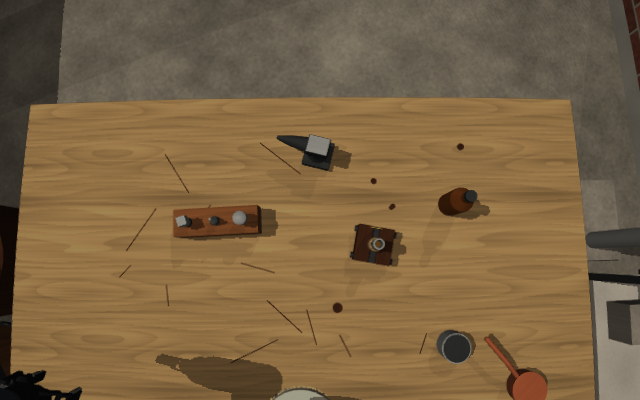

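Run:
```python
from h import *
np.set_printoptions(precision=4,suppress=True)
for c in("side","top"):
    print(c,"cam at",world(c,[0,0,0]))
    W=cloud(c,np.load(c+"0.npy")); X,Y,Z=W[...,0],W[...,1],W[...,2]
    for n,(cx,cy,r,z0,z1) in dict(round=(.568,.148,.04,.095,.135),sq=(.568,.295,.04,.095,.135),pt=(.568,.222,.04,.085,.135),sock=(.5,-.2,.05,.085,.16),sockrim=(.5,-.2,.05,.128,.16),clamp=(.5,-.2,.09,.04,.06)).items():
        m=(abs(X-cx)<r)&(abs(Y-cy)<r)&(Z>z0)&(Z<z1);p=W[m]
        if len(p):print(c,n,len(p),"min",np.percentile(p,3,0),"max",np.percentile(p,97,0),"med",np.median(p,0))
```

```text
side cam at [0.2759 0.9557 0.8688]
side round 184 min [0.5556 0.1392 0.0965] max [0.5873 0.1681 0.1172] med [0.5696 0.1582 0.1111]
side sq 176 min [0.5527 0.2887 0.0968] max [0.5761 0.3144 0.1172] med [0.5638 0.3062 0.1136]
side pt 77 min [0.5613 0.2233 0.0861] max [0.5757 0.2345 0.1145] med [0.5674 0.2291 0.0987]
side sock 183 min [ 0.4873 -0.2166  0.0877] max [ 0.5132 -0.1882  0.1362] med [ 0.4999 -0.1951  0.1176]
side sockrim 55 min [ 0.4883 -0.2178  0.1284] max [ 0.5131 -0.1902  0.1374] med [ 0.5014 -0.2006  0.1332]
side clamp 623 min [ 0.4508 -0.2458  0.041 ] max [ 0.5505 -0.1487  0.0546] med [ 0.4933 -0.1863  0.0497]
top cam at [ 0.4785 -0.0594  1.071 ]
top round 165 min [0.5557 0.133  0.1025] max [0.5862 0.1646 0.1175] med [0.5705 0.1483 0.1131]
top sq 115 min [0.5514 0.2855 0.0986] max [0.5769 0.3096 0.1176] med [0.5638 0.2968 0.1132]
top pt 36 min [0.56   0.2174 0.0873] max [0.5753 0.2262 0.1167] med [0.5667 0.2211 0.0982]
top sock 130 min [ 0.4868 -0.2178  0.0907] max [ 0.5115 -0.1914  0.1365] med [ 0.4998 -0.205   0.1199]
top sockrim 54 min [ 0.4867 -0.2182  0.1306] max [ 0.5116 -0.1928  0.1368] med [ 0.5003 -0.2067  0.1341]
top clamp 1153 min [ 0.451  -0.2527  0.0424] max [ 0.5478 -0.1555  0.0529] med [ 0.4988 -0.2005  0.0492]
```

The side view shows the round head at (306,245), on the rack's far end, with the cone at (297,270) and the square at (285,290). The socket is at (372,172). In the top view the round head is at (240,217) and the socket mouth at (377,244). Both agree with the detections, so I'll refine the centres with circle fits next.

```bash
cat > fit.py <<'E'
from h import *
from scipy.optimize import least_squares
from scipy.spatial.transform import Rotation as Ro
np.set_printoptions(precision=4,suppress=True)
def discfit(c,W,ctr,zlo,zhi,R):
    # silhouette-ish: points in height band, centre of disc by min enclosing circle + hull fit
    m=(np.hypot(W[...,0]-ctr[0],W[...,1]-ctr[1])<.03)&(W[...,2]>zlo)&(W[...,2]<zhi);p=W[m]
    (x,y),r=cv2.minEnclosingCircle((p[:,:2]*1000).astype(np.float32))
    h=cv2.convexHull((p[:,:2]*1000).astype(np.float32))[:,0]
    f=least_squares(lambda q:np.hypot(h[:,0]-q[0],h[:,1]-q[1])-q[2],[x,y,R],loss="soft_l1").x
    return len(p),np.array([x,y,r]),f,np.median(p[:,2])
if __name__=="__main__":
    for c in("side","top"):
        W=cloud(c,np.load(c+"0.npy"))
        print(c,"head top",discfit(c,W,(.57,.15),.109,.125,17))
        print(c,"rim",discfit(c,W,(.5,-.204),.125,.145,14.5))
    r=Ro.from_rotvec(bot.get_obs()["ee_rot"]).as_matrix();print(r)
E
python3 fit.py
```

```text
side head top (118, array([572.9607, 150.4561,  19.2749]), array([572.892 , 150.3443,  18.2296]), np.float64(0.1135220982919184))
side rim (62, array([ 500.4229, -204.1514,   15.7842]), array([ 501.3247, -204.0195,   14.3898]), np.float64(0.13209605289835502))
top head top (140, array([571.2256, 149.6771,  17.8179]), array([571.6746, 149.7968,  17.0973]), np.float64(0.11339883011129614))
top rim (59, array([ 500.0507, -205.4646,   14.2565]), array([ 500.1432, -205.3047,   13.9197]), np.float64(0.13384158828713577))
[[ 0.9342 -0.3568  0.    ]
 [-0.3568 -0.9342  0.0001]
 [-0.     -0.0001 -1.    ]]
```

carry_out([
  {"x":0.04,"y":0.017,"hand":1},
  {"x":0.04,"y":0.017},
  {"x":0.04,"y":0.017},
  {"x":0.04,"y":0.017},
  {"x":0.04,"y":0.017},
  {"x":0.04,"y":0.017},
  {"x":0.04,"y":0.017},
  {"x":0.04,"y":0.017},
  {"x":0.04,"y":0.017},
  {"x":0.04,"y":0.017},
  {"x":0.04,"y":0.017},
  {"x":0.04,"y":0.017},
  {"rz":0.167},
  {"rz":0.167},
  {"rz":0.167},
  {"rz":0.167},
  {"rz":0.167},
  {"rz":0.167},
  {"rz":0.167},
  {},
])

```text
invalid input at $.steps[0]: expected keys rx, ry, rz, x, y, z, hand
```

carry_out([
  {"x":0.04,"y":0.017,"z":0,"rx":0,"ry":0,"rz":0,"hand":1},
  {"x":0.04,"y":0.017,"z":0,"rx":0,"ry":0,"rz":0,"hand":1},
  {"x":0.04,"y":0.017,"z":0,"rx":0,"ry":0,"rz":0,"hand":1},
  {"x":0.04,"y":0.017,"z":0,"rx":0,"ry":0,"rz":0,"hand":1},
  {"x":0.04,"y":0.017,"z":0,"rx":0,"ry":0,"rz":0,"hand":1},
  {"x":0.04,"y":0.017,"z":0,"rx":0,"ry":0,"rz":0,"hand":1},
  {"x":0.04,"y":0.017,"z":0,"rx":0,"ry":0,"rz":0,"hand":1},
  {"x":0.04,"y":0.017,"z":0,"rx":0,"ry":0,"rz":0,"hand":1},
  {"x":0.04,"y":0.017,"z":0,"rx":0,"ry":0,"rz":0,"hand":1},
  {"x":0.04,"y":0.017,"z":0,"rx":0,"ry":0,"rz":0,"hand":1},
  {"x":0.04,"y":0.017,"z":0,"rx":0,"ry":0,"rz":0,"hand":1},
  {"x":0.04,"y":0.017,"z":0,"rx":0,"ry":0,"rz":0,"hand":1},
  {"x":0,"y":0,"z":0,"rx":0,"ry":0,"rz":0.167,"hand":1},
  {"x":0,"y":0,"z":0,"rx":0,"ry":0,"rz":0.167,"hand":1},
  {"x":0,"y":0,"z":0,"rx":0,"ry":0,"rz":0.167,"hand":1},
  {"x":0,"y":0,"z":0,"rx":0,"ry":0,"rz":0.167,"hand":1},
  {"x":0,"y":0,"z":0,"rx":0,"ry":0,"rz":0.167,"hand":1},
  {"x":0,"y":0,"z":0,"rx":0,"ry":0,"rz":0.167,"hand":1},
  {"x":0,"y":0,"z":0,"rx":0,"ry":0,"rz":0.167,"hand":1},
  {"x":0,"y":0,"z":0,"rx":0,"ry":0,"rz":0,"hand":1},
])

```text
clock: 3.4
position: [0.5718, 0.152, 0.195]
ee_rot: [2.264, -2.178, -0.0]
force: [-0.5, -0.3, -0.0]
grip_width: 1.005
finger_force: 0.0
```

```bash
cat > st.py <<'E'
from fit import *
o=bot.get_obs();r=Ro.from_rotvec(o["ee_rot"]).as_matrix()
print(o["clock"],o["position"],"F",o["force"],"w",o["grip_width"],o["finger_force"],"q",o["joint_positions"]);print(r)
for n,t in dict(head=(.5718,.1498),sock=(.5004,-.2048)).items():
    print(n,"tool shift",r.T@(np.array([*t,o["position"][2]])-o["position"]))
E
python3 st.py
```

```text
3.4 [0.5718 0.152  0.195 ] F [-0.5387 -0.2959 -0.0204] w 1.004986611584765 0.0 q [ 0.5238  0.3388  0.2239  0.     -1.456  -0.4853]
[[ 0.0385 -0.9993 -0.0001]
 [-0.9993 -0.0385 -0.0001]
 [ 0.0001  0.0001 -1.    ]]
head tool shift [0.0022 0.0001 0.    ]
sock tool shift [0.3538 0.0851 0.    ]
```

carry_out([
  {"x":0.0022,"y":0,"z":0.02,"rx":0,"ry":0,"rz":0,"hand":1},
  {"x":0,"y":0,"z":0.025,"rx":0,"ry":0,"rz":0,"hand":1},
  {"x":0,"y":0,"z":0.025,"rx":0,"ry":0,"rz":0,"hand":1},
  {"x":0,"y":0,"z":0.025,"rx":0,"ry":0,"rz":0,"hand":1},
  {"x":0,"y":0,"z":0.019,"rx":0,"ry":0,"rz":0,"hand":1},
  {"x":0,"y":0,"z":0,"rx":0,"ry":0,"rz":0,"hand":1},
  {"x":0,"y":0,"z":0,"rx":0,"ry":0,"rz":0,"hand":1},
])

```text
clock: 4.28
position: [0.5726, 0.1499, 0.0821]
ee_rot: [-2.263, 2.177, -0.001]
force: [-0.1, -0.2, -0.6]
grip_width: 0.996
finger_force: 0.0
```

carry_out([
  {"x":0,"y":0,"z":0,"rx":0,"ry":0,"rz":0,"hand":0},
  {"x":0,"y":0,"z":0,"rx":0,"ry":0,"rz":0,"hand":0},
  {"x":0,"y":0,"z":0,"rx":0,"ry":0,"rz":0,"hand":0},
  {"x":0,"y":0,"z":0,"rx":0,"ry":0,"rz":0,"hand":0},
  {"x":0,"y":0,"z":0,"rx":0,"ry":0,"rz":0,"hand":0},
  {"x":0,"y":0,"z":0,"rx":0,"ry":0,"rz":0,"hand":0},
  {"x":0,"y":0,"z":0,"rx":0,"ry":0,"rz":0,"hand":0},
  {"x":0,"y":0,"z":0,"rx":0,"ry":0,"rz":0,"hand":0},
], grip_force=80)

```text
clock: 5.28
position: [0.5719, 0.1498, 0.0811]
ee_rot: [2.262, -2.18, 0.0]
force: [-0.5, 0.3, 0.0]
grip_width: -0.003
finger_force: 0.0
```

```bash
python3 st.py
```

```text
5.275 [0.5719 0.1498 0.0811] F [-0.5375  0.2577  0.001 ] w -0.002578527728480088 0.0 q [ 0.5204  0.3921  0.0086  0.     -1.1873 -0.4834]
[[ 0.037  -0.9993 -0.    ]
 [-0.9993 -0.037  -0.    ]
 [ 0.      0.     -1.    ]]
head tool shift [-0.      0.0001 -0.    ]
sock tool shift [0.3517 0.0846 0.    ]
```

Run:
```python
from h import *
ims=[]
for c in("side","top"):
    im,d=bot.get_image(c);np.save(c+"1.npy",d);u,v=proj(c,[.572,.15,.1]).astype(int);print(u,v,proj(c,bot.get_obs()["position"]))
    y0=max(0,min(v-60,280));x0=u-80
    ims.append(cv2.resize(im[y0:y0+120,x0:x0+160,::-1],(640,480) if 0 else (400,300),interpolation=cv2.INTER_CUBIC))
    print(x0,y0)
    for l in("round_tip_head","point_tip_head"):
        for r in bot.find_in(l,c)[:3]: print(c,l,r["score"],world(c,r["point"]))
cv2.imwrite("pics/a1.png",np.hstack(ims))
```

```text
306 244 [306.27858299 250.41810931]
226 184
side round_tip_head 0.66 [0.56541274 0.15660471 0.10173376]
side round_tip_head 0.59 [ 0.49323465 -0.18651965  0.04719809]
side point_tip_head 0.7 [0.55289331 0.27161659 0.06454506]
side point_tip_head 0.55 [ 0.49408502 -0.18064755  0.04789469]
side point_tip_head 0.47 [0.5703737  0.23101438 0.08809599]
239 217 [241.05216972 218.46469025]
159 157
top round_tip_head 0.46 [0.56739553 0.13544559 0.10739788]
top point_tip_head 0.75 [0.56452447 0.1398825  0.10736858]
```

View pics/a1.png

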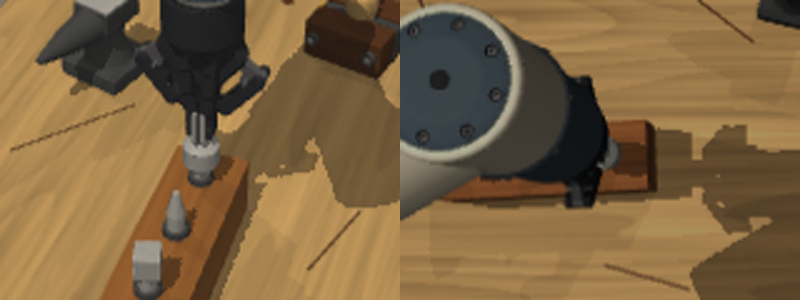

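Run:
```python
from h import *
np.set_printoptions(precision=3,suppress=True,linewidth=150)
im,_=bot.get_image("side")
W=cloud("side",np.load("side1.npy"));W0=cloud("side",np.load("side0.npy"))
for v in range(226,260,2): print(v,W[v,306],im[v,306],W[v,302],W[v,310],"before",W0[v,306])
cv2.imwrite("pics/a2.png",cv2.resize(im[205:265,270:345,::-1],(750,600),interpolation=cv2.INTER_CUBIC))
```

```text
226 [0.569 0.161 0.167] [34 33 35] [0.578 0.164 0.167] [0.56  0.16  0.169] before [ 0.639 -0.029 -0.   ]
228 [0.57  0.159 0.159] [34 34 35] [0.578 0.164 0.161] [0.559 0.163 0.166] before [ 0.634 -0.016  0.004]
230 [0.569 0.16  0.155] [117 114 106] [0.578 0.163 0.154] [0.561 0.155 0.153] before [ 0.631 -0.008  0.004]
232 [0.569 0.162 0.15 ] [117 114 107] [0.579 0.16  0.145] [0.562 0.153 0.145] before [ 0.631 -0.006 -0.002]
234 [0.569 0.16  0.142] [117 114 107] [0.579 0.16  0.139] [0.561 0.155 0.14 ] before [ 0.627  0.003 -0.001]
236 [0.57  0.157 0.134] [117 115 107] [0.579 0.161 0.134] [0.56  0.157 0.137] before [0.624 0.012 0.   ]
238 [0.571 0.156 0.127] [117 115 107] [0.58  0.158 0.125] [0.56  0.158 0.132] before [0.575 0.146 0.117]
240 [0.569 0.16  0.123] [118 115 107] [0.58  0.159 0.119] [0.564 0.147 0.115] before [0.572 0.152 0.116]
242 [0.571 0.154 0.111] [154 148 138] [0.581 0.156 0.11 ] [0.561 0.153 0.114] before [0.57  0.157 0.114]
244 [0.569 0.159 0.111] [170 164 152] [0.578 0.164 0.112] [0.559 0.159 0.114] before [0.569 0.161 0.112]
246 [0.566 0.168 0.112] [150 145 135] [0.577 0.167 0.108] [0.559 0.16  0.108] before [0.567 0.165 0.11 ]
248 [0.566 0.169 0.107] [118 115 106] [0.577 0.166 0.101] [0.558 0.161 0.103] before [0.566 0.168 0.107]
250 [0.566 0.167 0.099] [114 111 103] [0.576 0.168 0.097] [0.559 0.16  0.096] before [0.566 0.168 0.1  ]
252 [0.565 0.169 0.095] [108 105  98] [0.582 0.151 0.074] [0.563 0.146 0.076] before [0.567 0.166 0.092]
254 [0.569 0.159 0.078] [83 81 76] [0.579 0.16  0.076] [0.562 0.151 0.073] before [0.57  0.157 0.076]
256 [0.569 0.16  0.072] [70 70 66] [0.579 0.161 0.071] [0.56  0.154 0.071] before [0.569 0.16  0.073]
258 [0.568 0.161 0.068] [55 54 52] [0.578 0.163 0.065] [0.56  0.155 0.064] before [0.568 0.161 0.067]
```

View pics/a2.png

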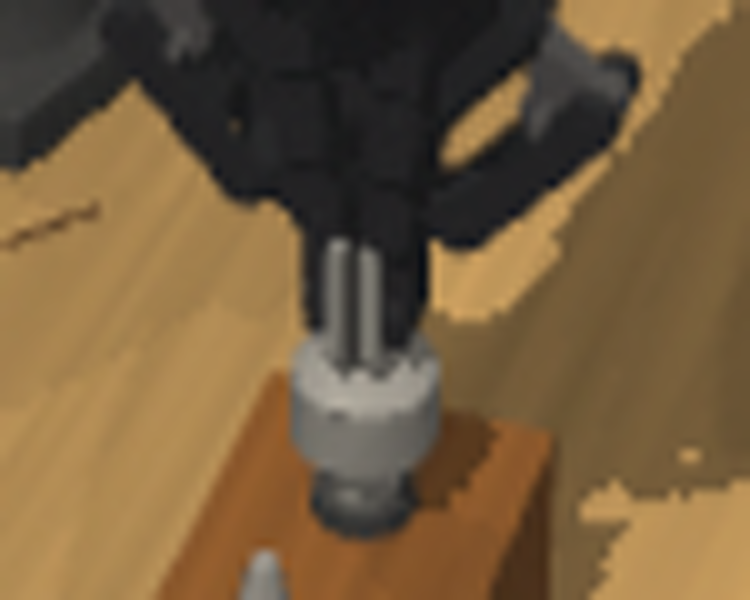

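The shut fingertips end at about (306,241), around z=0.117, on the head's top face. The reported TCP height is 0.081. The head hasn't moved and there's no contact force, so I'll lift clear and compare the reported TCP with the depth images.

carry_out([
  {"x":0,"y":0,"z":-0.03,"rx":0,"ry":0,"rz":0,"hand":0},
  {"x":0,"y":0,"z":-0.03,"rx":0,"ry":0,"rz":0,"hand":0},
  {"x":0,"y":0,"z":-0.03,"rx":0,"ry":0,"rz":0,"hand":0},
  {"x":0,"y":0,"z":0,"rx":0,"ry":0,"rz":0,"hand":0},
  {"x":0,"y":0,"z":0,"rx":0,"ry":0,"rz":0,"hand":0},
])

```text
clock: 6.25
position: [0.5715, 0.1498, 0.1704]
ee_rot: [2.262, -2.18, -0.001]
force: [0.4, 0.6, -0.5]
grip_width: -0.002
finger_force: 0.0
```

```bash
python3 st.py
python3 - <<'E'
from h import *
np.set_printoptions(precision=3,suppress=True,linewidth=150)
im,d=bot.get_image("side");W=cloud("side",d);np.save("side2.npy",d)
p=bot.get_obs()["position"];print(p,proj("side",p))
m=(np.hypot(W[...,0]-p[0],W[...,1]-p[1])<.06)&(W[...,2]>.13)
for z in np.arange(.13,.3,.008):
    k=m&(abs(W[...,2]-z)<.004);q=W[k]
    if len(q): print(round(z,3),len(q),q.min(0),q.max(0))
cv2.imwrite("pics/a3.png",cv2.resize(im[175:265,255:355,::-1],(660,594),interpolation=cv2.INTER_CUBIC))
E
```

```text
6.25 [0.5715 0.1498 0.1704] F [ 0.4427  0.5652 -0.495 ] w -0.002395296076446331 0.0 q [ 0.5204  0.3447  0.1705 -0.0006 -1.3974 -0.4834]
[[ 0.0369 -0.9993 -0.001 ]
 [-0.9993 -0.0369  0.0001]
 [-0.0001  0.001  -1.    ]]
head tool shift [ 0.     -0.0003 -0.    ]
sock tool shift [0.3517 0.0841 0.    ]
[0.571 0.15  0.17 ] [306.915 221.912]
0.21 13 [0.564 0.152 0.208] [0.584 0.162 0.214]
0.218 31 [0.559 0.143 0.215] [0.585 0.163 0.222]
0.226 41 [0.559 0.144 0.222] [0.587 0.163 0.23 ]
0.234 39 [0.559 0.145 0.23 ] [0.586 0.163 0.238]
0.242 33 [0.558 0.146 0.238] [0.586 0.162 0.246]
0.25 46 [0.543 0.149 0.246] [0.6   0.164 0.254]
0.258 108 [0.538 0.14  0.254] [0.609 0.167 0.262]
0.266 123 [0.529 0.139 0.262] [0.615 0.165 0.27 ]
0.274 96 [0.525 0.137 0.27 ] [0.621 0.168 0.278]
0.282 124 [0.518 0.139 0.278] [0.626 0.169 0.286]
0.29 132 [0.511 0.146 0.286] [0.628 0.17  0.294]
0.298 184 [0.512 0.135 0.294] [0.63  0.171 0.302]
```

View pics/a3.png

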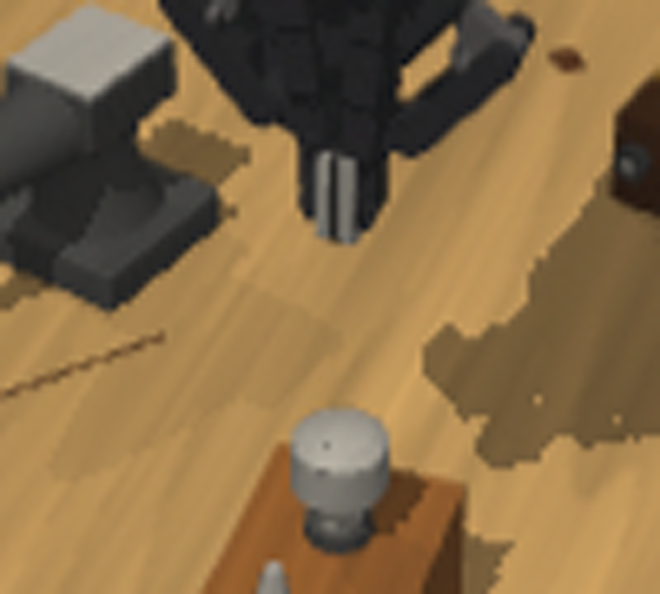

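The shut fingertips end at about (307,211) in clear air, z≈0.207, while the reported TCP is 0.170. So the real fingertips sit about 37 mm above the reported TCP, and x and y agree. I'll correct for that, reopen, and go down to a reported z of 0.044.

carry_out([
  {"x":0,"y":0,"z":0,"rx":0,"ry":0,"rz":0,"hand":1},
  {"x":0,"y":0,"z":0,"rx":0,"ry":0,"rz":0,"hand":1},
  {"x":0,"y":0,"z":0,"rx":0,"ry":0,"rz":0,"hand":1},
  {"x":0,"y":0,"z":0,"rx":0,"ry":0,"rz":0,"hand":1},
  {"x":0,"y":0,"z":0,"rx":0,"ry":0,"rz":0,"hand":1},
  {"x":0,"y":0,"z":0,"rx":0,"ry":0,"rz":0,"hand":1},
  {"x":0,"y":0,"z":0.025,"rx":0,"ry":0,"rz":0,"hand":1},
  {"x":0,"y":0,"z":0.025,"rx":0,"ry":0,"rz":0,"hand":1},
  {"x":0,"y":0,"z":0.025,"rx":0,"ry":0,"rz":0,"hand":1},
  {"x":0,"y":0,"z":0.02,"rx":0,"ry":0,"rz":0,"hand":1},
  {"x":0,"y":0,"z":0.02,"rx":0,"ry":0,"rz":0,"hand":1},
  {"x":0,"y":0,"z":0.011,"rx":0,"ry":0,"rz":0,"hand":1},
  {"x":0,"y":0,"z":0,"rx":0,"ry":0,"rz":0,"hand":1},
  {"x":0,"y":0,"z":0,"rx":0,"ry":0,"rz":0,"hand":1},
])

```text
clock: 8.05
position: [0.5726, 0.15, 0.046]
ee_rot: [-2.261, 2.179, -0.001]
force: [-0.2, -1.2, 0.5]
grip_width: 1.0
finger_force: 0.0
```

carry_out([
  {"x":0,"y":0,"z":0,"rx":0,"ry":0,"rz":0,"hand":0},
  {"x":0,"y":0,"z":0,"rx":0,"ry":0,"rz":0,"hand":0},
  {"x":0,"y":0,"z":0,"rx":0,"ry":0,"rz":0,"hand":0},
  {"x":0,"y":0,"z":0,"rx":0,"ry":0,"rz":0,"hand":0},
  {"x":0,"y":0,"z":0,"rx":0,"ry":0,"rz":0,"hand":0},
  {"x":0,"y":0,"z":0,"rx":0,"ry":0,"rz":0,"hand":0},
  {"x":0,"y":0,"z":0,"rx":0,"ry":0,"rz":0,"hand":0},
  {"x":0,"y":0,"z":0,"rx":0,"ry":0,"rz":0,"hand":0},
], grip_force=90)

```text
clock: 9.05
position: [0.5721, 0.1499, 0.0458]
ee_rot: [-2.262, 2.179, -0.001]
force: [-1.7, -0.6, 6.2]
grip_width: 0.39
finger_force: 89.2
```

```bash
python3 st.py
```

```text
9.05 [0.5721 0.1499 0.0458] F [-1.7227 -0.6098  6.1515] w 0.3900703807788733 89.21242509037256 q [ 0.5205  0.4199 -0.0448  0.0003 -1.1054 -0.4834]
[[ 0.0372 -0.9993  0.0008]
 [-0.9993 -0.0372  0.0002]
 [-0.0001 -0.0009 -1.    ]]
head tool shift [ 0.0001  0.0004 -0.    ]
sock tool shift [ 0.3517  0.0849 -0.0001]
```

Gripped: the opening is 0.39 and the pad force 89 N. Next, lift straight up.

carry_out([
  {"x":0,"y":0,"z":-0.01,"rx":0,"ry":0,"rz":0,"hand":0},
  {"x":0,"y":0,"z":-0.025,"rx":0,"ry":0,"rz":0,"hand":0},
  {"x":0,"y":0,"z":-0.03,"rx":0,"ry":0,"rz":0,"hand":0},
  {"x":0,"y":0,"z":-0.03,"rx":0,"ry":0,"rz":0,"hand":0},
  {"x":0,"y":0,"z":-0.03,"rx":0,"ry":0,"rz":0,"hand":0},
  {"x":0,"y":0,"z":-0.025,"rx":0,"ry":0,"rz":0,"hand":0},
  {"x":0,"y":0,"z":-0.01,"rx":0,"ry":0,"rz":0,"hand":0},
  {"x":0,"y":0,"z":0,"rx":0,"ry":0,"rz":0,"hand":0},
  {"x":0,"y":0,"z":0,"rx":0,"ry":0,"rz":0,"hand":0},
])

```text
clock: 10.18
position: [0.5711, 0.1497, 0.2034]
ee_rot: [2.26, -2.178, -0.002]
force: [0.7, 0.6, -2.8]
grip_width: 0.393
finger_force: 90.2
```

carry_out([
  {"x":0.01,"y":0.003,"z":0,"rx":0,"ry":0,"rz":0,"hand":0},
  {"x":0.02,"y":0.005,"z":0,"rx":0,"ry":0,"rz":0,"hand":0},
  {"x":0.03,"y":0.007,"z":0,"rx":0,"ry":0,"rz":0,"hand":0},
  {"x":0.035,"y":0.008,"z":0,"rx":0,"ry":0,"rz":0,"hand":0},
  {"x":0.035,"y":0.008,"z":0,"rx":0,"ry":0,"rz":0,"hand":0},
  {"x":0.035,"y":0.008,"z":0,"rx":0,"ry":0,"rz":0,"hand":0},
  {"x":0.035,"y":0.008,"z":0,"rx":0,"ry":0,"rz":0,"hand":0},
  {"x":0.035,"y":0.008,"z":0,"rx":0,"ry":0,"rz":0,"hand":0},
  {"x":0.035,"y":0.008,"z":0,"rx":0,"ry":0,"rz":0,"hand":0},
  {"x":0.03,"y":0.008,"z":0,"rx":0,"ry":0,"rz":0,"hand":0},
  {"x":0.03,"y":0.008,"z":0,"rx":0,"ry":0,"rz":0,"hand":0},
  {"x":0.017,"y":0.004,"z":0,"rx":0,"ry":0,"rz":0,"hand":0},
  {"x":0.005,"y":0.002,"z":0,"rx":0,"ry":0,"rz":0,"hand":0},
  {"x":0,"y":0,"z":0,"rx":0,"ry":0,"rz":0,"hand":0},
  {"x":0,"y":0,"z":0,"rx":0,"ry":0,"rz":0,"hand":0},
  {"x":0,"y":0,"z":0,"rx":0,"ry":0,"rz":0,"hand":0},
])

```text
clock: 12.18
position: [0.5002, -0.2045, 0.2051]
ee_rot: [-2.263, 2.179, 0.0]
force: [0.4, 0.1, -3.0]
grip_width: 0.393
finger_force: 90.1
```

```bash
python3 st.py
python3 - <<'E'
from h import *
np.set_printoptions(precision=4,suppress=True,linewidth=150)
ims=[]
p=bot.get_obs()["position"]
for c in("side","top"):
    im,d=bot.get_image(c);W=cloud(c,d);np.save(c+"3.npy",d)
    for z in np.arange(.14,.3,.008):
        k=(np.hypot(W[...,0]-p[0],W[...,1]-p[1])<.03)&(abs(W[...,2]-z)<.004);q=W[k]
        if len(q)>3: print(c,round(z,3),len(q),q.min(0),q.max(0),(q.min(0)+q.max(0))[0]/2)
    u,v=proj(c,[.5,-.205,.16]).astype(int);print(c,u-40,v-50)
    ims.append(cv2.resize(im[v-50:v+50,u-40:u+40,::-1],(400,500),interpolation=cv2.INTER_CUBIC))
cv2.imwrite("pics/a4.png",np.hstack(ims))
E
```

```text
12.175 [ 0.5002 -0.2045  0.2051] F [ 0.4317  0.0841 -2.9644] w 0.39281338579405506 90.12305181473494 q [-0.0984  0.2333  0.1047 -0.0001 -1.4422  0.1364]
[[ 0.038  -0.9993  0.    ]
 [-0.9993 -0.038   0.0001]
 [-0.0001 -0.     -1.    ]]
head tool shift [-0.3513 -0.085   0.    ]
sock tool shift [ 0.0003 -0.0002 -0.    ]
side 0.14 5 [ 0.4882 -0.2063  0.1363] [ 0.5138 -0.1881  0.1388] 0.5009674416215357
side 0.18 15 [ 0.4943 -0.2072  0.1765] [ 0.5061 -0.1925  0.184 ] 0.500180322213764
side 0.188 13 [ 0.4939 -0.2068  0.1846] [ 0.5072 -0.1962  0.1917] 0.5005408356672496
side 0.196 15 [ 0.4938 -0.2051  0.1933] [ 0.5085 -0.1954  0.1998] 0.5011561599827201
side 0.204 12 [ 0.494  -0.2057  0.2009] [ 0.5093 -0.1937  0.2072] 0.5016955689613594
side 0.212 13 [ 0.4941 -0.2     0.2087] [ 0.5054 -0.1939  0.216 ] 0.4997825600671797
side 0.22 11 [ 0.4933 -0.204   0.2166] [ 0.5075 -0.1957  0.224 ] 0.5003928155328623
side 0.228 22 [ 0.4882 -0.207   0.2242] [ 0.5142 -0.1846  0.2317] 0.5011997129960668
side 0.236 28 [ 0.4887 -0.2072  0.2321] [ 0.5107 -0.1906  0.2399] 0.499670378838306
side 0.244 16 [ 0.4735 -0.2027  0.2405] [ 0.5219 -0.191   0.248 ] 0.49766418774836385
side 0.252 51 [ 0.4726 -0.202   0.2481] [ 0.5299 -0.1838  0.2559] 0.5012693308079924
side 0.26 53 [ 0.4709 -0.2096  0.2561] [ 0.5265 -0.1838  0.2636] 0.4987221362091441
side 0.268 73 [ 0.471  -0.2084  0.264 ] [ 0.5285 -0.1851  0.2719] 0.4997172545428586
side 0.276 69 [ 0.4711 -0.2163  0.2722] [ 0.5283 -0.1888  0.2798] 0.4996972675922713
side 0.284 18 [ 0.4725 -0.2069  0.2802] [ 0.5273 -0.1878  0.287 ] 0.4999091935070707
side 0.292 24 [ 0.4708 -0.2137  0.2881] [ 0.5259 -0.1896  0.2958] 0.49832866408843457
side 333 107
top 340 193
```

View pics/a4.png

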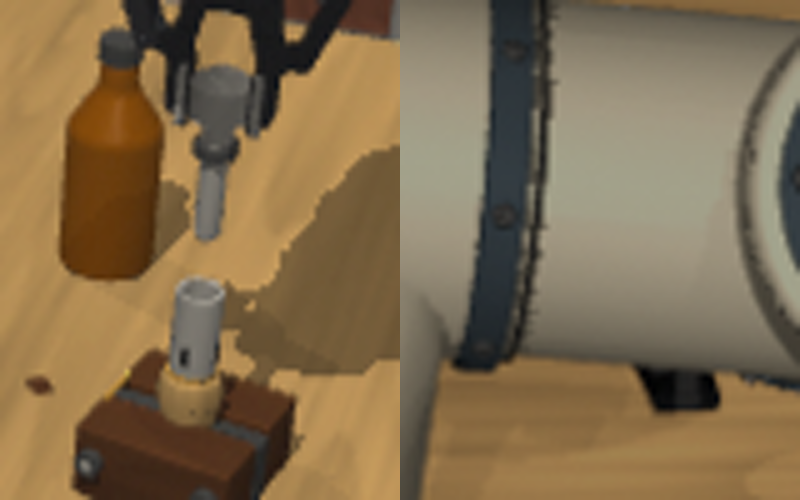

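The side crop shows the tip held upright, shank foot at about (374,155), directly above the socket mouth at (373,165). The depth data puts the shank and socket axes within about 1 mm of each other. I'll lower the shank into the bore.

carry_out([
  {"x":0,"y":0,"z":0.01,"rx":0,"ry":0,"rz":0,"hand":0},
  {"x":0,"y":0,"z":0.01,"rx":0,"ry":0,"rz":0,"hand":0},
  {"x":0,"y":0,"z":0.006,"rx":0,"ry":0,"rz":0,"hand":0},
  {"x":0,"y":0,"z":0.004,"rx":0,"ry":0,"rz":0,"hand":0},
  {"x":0,"y":0,"z":0.004,"rx":0,"ry":0,"rz":0,"hand":0},
  {"x":0,"y":0,"z":0.004,"rx":0,"ry":0,"rz":0,"hand":0},
  {"x":0,"y":0,"z":0.004,"rx":0,"ry":0,"rz":0,"hand":0},
  {"x":0,"y":0,"z":0,"rx":0,"ry":0,"rz":0,"hand":0},
  {"x":0,"y":0,"z":0,"rx":0,"ry":0,"rz":0,"hand":0},
])

```text
clock: 13.4
position: [0.5001, -0.2052, 0.1633]
ee_rot: [-2.262, 2.18, -0.001]
force: [-0.8, 0.0, -3.2]
grip_width: 0.392
finger_force: 90.2
```

carry_out([
  {"x":0,"y":0,"z":0.005,"rx":0,"ry":0,"rz":0,"hand":0},
  {"x":0,"y":0,"z":0.005,"rx":0,"ry":0,"rz":0,"hand":0},
  {"x":0,"y":0,"z":0.005,"rx":0,"ry":0,"rz":0,"hand":0},
  {"x":0,"y":0,"z":0.003,"rx":0,"ry":0,"rz":0,"hand":0},
  {"x":0,"y":0,"z":0,"rx":0,"ry":0,"rz":0,"hand":0},
  {"x":0,"y":0,"z":0,"rx":0,"ry":0,"rz":0,"hand":0},
  {"x":0,"y":0,"z":0,"rx":0,"ry":0,"rz":0,"hand":0},
])

```text
clock: 14.28
position: [0.5002, -0.2051, 0.1453]
ee_rot: [-2.262, 2.18, -0.001]
force: [-0.8, 1.2, -2.1]
grip_width: 0.395
finger_force: 90.2
```

```bash
python3 st.py
python3 - <<'E'
from h import *
im,d=bot.get_image("side")
u,v=proj("side",[.5,-.205,.15]).astype(int);print(u-30,v-40)
cv2.imwrite("pics/a5.png",cv2.resize(im[v-40:v+40,u-30:u+30,::-1],(450,600),interpolation=cv2.INTER_CUBIC))
E
```

```text
14.275 [ 0.5002 -0.2051  0.1453] F [-0.7711  1.2176 -2.0582] w 0.39511867617921975 90.16337804496288 q [-0.0995  0.2563 -0.0174  0.0001 -1.2967  0.1366]
[[ 0.037  -0.9993  0.0005]
 [-0.9993 -0.037  -0.0001]
 [ 0.0002 -0.0005 -1.    ]]
head tool shift [-0.3521 -0.0847 -0.    ]
sock tool shift [-0.0003 -0.0003  0.    ]
343 120
```

View pics/a5.png

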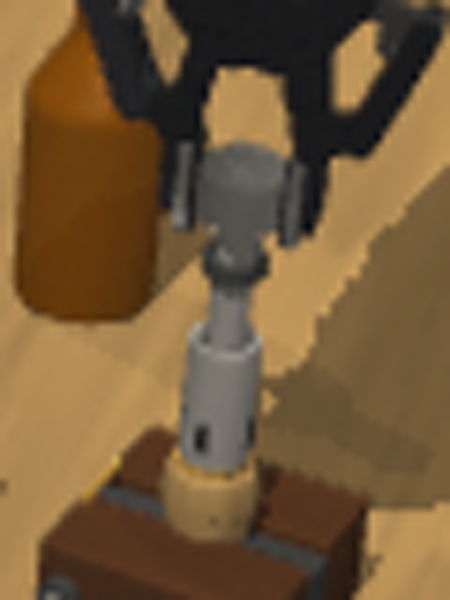

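The shank is in the bore: the mouth shows at about (373,164) and the collar at (374,155). I'll press on in small moves, watching the force slope.

carry_out([
  {"x":0,"y":0,"z":0.003,"rx":0,"ry":0,"rz":0,"hand":0},
  {"x":0,"y":0,"z":0.003,"rx":0,"ry":0,"rz":0,"hand":0},
  {"x":0,"y":0,"z":0.004,"rx":0,"ry":0,"rz":0,"hand":0},
  {"x":0,"y":0,"z":0,"rx":0,"ry":0,"rz":0,"hand":0},
  {"x":0,"y":0,"z":0,"rx":0,"ry":0,"rz":0,"hand":0},
  {"x":0,"y":0,"z":0,"rx":0,"ry":0,"rz":0,"hand":0},
])

```text
clock: 15.08
position: [0.5, -0.2052, 0.1353]
ee_rot: [-2.262, 2.18, -0.001]
force: [-1.2, 0.2, 0.9]
grip_width: 0.392
finger_force: 90.5
```

carry_out([
  {"x":0,"y":0,"z":0.002,"rx":0,"ry":0,"rz":0,"hand":0},
  {"x":0,"y":0,"z":0.002,"rx":0,"ry":0,"rz":0,"hand":0},
  {"x":0,"y":0,"z":0.001,"rx":0,"ry":0,"rz":0,"hand":0},
  {"x":0,"y":0,"z":0,"rx":0,"ry":0,"rz":0,"hand":0},
  {"x":0,"y":0,"z":0,"rx":0,"ry":0,"rz":0,"hand":0},
  {"x":0,"y":0,"z":0,"rx":0,"ry":0,"rz":0,"hand":0},
])

```text
clock: 15.82
position: [0.5001, -0.2052, 0.1303]
ee_rot: [-2.262, 2.18, -0.001]
force: [-1.5, -0.5, 4.2]
grip_width: 0.393
finger_force: 90.9
```

carry_out([
  {"x":0,"y":0,"z":0.002,"rx":0,"ry":0,"rz":0,"hand":0},
  {"x":0,"y":0,"z":0.002,"rx":0,"ry":0,"rz":0,"hand":0},
  {"x":0,"y":0,"z":0.001,"rx":0,"ry":0,"rz":0,"hand":0},
  {"x":0,"y":0,"z":0,"rx":0,"ry":0,"rz":0,"hand":0},
  {"x":0,"y":0,"z":0,"rx":0,"ry":0,"rz":0,"hand":0},
  {"x":0,"y":0,"z":0,"rx":0,"ry":0,"rz":0,"hand":0},
  {"x":0,"y":0,"z":0,"rx":0,"ry":0,"rz":0,"hand":0},
])

```text
clock: 16.7
position: [0.5002, -0.2054, 0.1258]
ee_rot: [-2.262, 2.18, -0.002]
force: [-3.0, 0.5, 8.0]
grip_width: 0.394
finger_force: 91.3
```

Run:
```python
from fit import *
F=[];
for i in range(6):
    im,d=bot.get_image("side");F.append(bot.get_obs()["force"])
o=bot.get_obs();print(np.mean(F,0),np.std(F,0),o["position"],o["grip_width"],o["clock"])
W=cloud("side",d)
for z in np.arange(.12,.215,.005):
    k=(np.hypot(W[...,0]-.5,W[...,1]+.205)<.025)&(abs(W[...,2]-z)<.0025);q=W[k]
    if len(q)>2: print(round(z,3),len(q),np.ptp(q[:,0]).round(4),q[:,1].max().round(4))
u,v=proj("side",[.5,-.205,.15]).astype(int);print(u-30,v-40)
cv2.imwrite("pics/a6.png",cv2.resize(im[v-40:v+40,u-30:u+30,::-1],(450,600),interpolation=cv2.INTER_CUBIC))
for z in(.135,.144,.152,.169,.194):print(z,proj("side",[.5,-.205,z]))
```

```text
[-2.4289  0.4711  7.7558] [0.753  0.2962 0.3426] [ 0.5002 -0.2054  0.1258] 0.39197277837431677 17.0
0.12 16 0.0246 -0.1881
0.125 12 0.0236 -0.1863
0.13 19 0.0253 -0.1873
0.135 28 0.0272 -0.1888
0.14 8 0.0177 -0.1965
0.145 7 0.0152 -0.1942
0.15 14 0.0229 -0.1902
0.155 18 0.0222 -0.191
0.16 10 0.0147 -0.1958
0.165 6 0.0425 -0.193
0.17 18 0.045 -0.1868
0.175 29 0.0472 -0.1866
0.18 22 0.0462 -0.1831
0.185 27 0.0446 -0.1867
0.19 34 0.0437 -0.183
0.195 54 0.0453 -0.1827
0.2 11 0.0419 -0.1931
0.205 5 0.0428 -0.1935
0.21 7 0.0431 -0.193
343 120
0.135 [373.0608 164.5853]
0.144 [373.3429 161.9386]
0.152 [373.5954 159.5691]
0.169 [374.1379 154.4804]
0.194 [374.9505 146.8616]
```

View pics/a6.png

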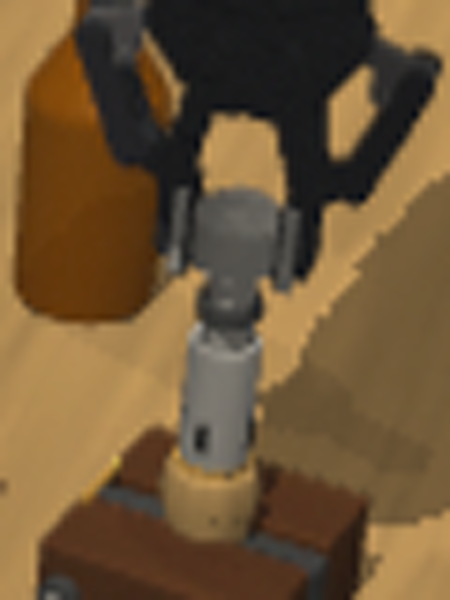

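The collar at about (374,160) stands clear of the rim at (373,164). The spring force is about 10.7 N with a small side load in −x. I'll nudge 1 mm towards −x and press 1.3 mm more.

carry_out([
  {"x":0,"y":0.001,"z":0,"rx":0,"ry":0,"rz":0,"hand":0},
  {"x":0,"y":0,"z":0.0013,"rx":0,"ry":0,"rz":0,"hand":0},
  {"x":0,"y":0,"z":0,"rx":0,"ry":0,"rz":0,"hand":0},
  {"x":0,"y":0,"z":0,"rx":0,"ry":0,"rz":0,"hand":0},
  {"x":0,"y":0,"z":0,"rx":0,"ry":0,"rz":0,"hand":0},
  {"x":0,"y":0,"z":0,"rx":0,"ry":0,"rz":0,"hand":0},
  {"x":0,"y":0,"z":0,"rx":0,"ry":0,"rz":0,"hand":0},
  {"x":0,"y":0,"z":0,"rx":0,"ry":0,"rz":0,"hand":0},
])

```text
clock: 18.0
position: [0.5, -0.2055, 0.125]
ee_rot: [-2.262, 2.179, -0.004]
force: [-0.6, 0.7, 9.1]
grip_width: 0.393
finger_force: 91.3
```

Run:
```python
from fit import *
F=[]
for i in range(8):
    im,d=bot.get_image("side");F.append(bot.get_obs()["force"])
o=bot.get_obs();print(np.mean(F,0),np.std(F,0),o["position"],o["grip_width"],o["finger_force"],o["clock"])
```

```text
[-1.1046  0.5598  8.1391] [0.1684 0.3573 0.3299] [ 0.5    -0.2055  0.125 ] 0.39175675512188757 91.27327216789126 18.4
```

carry_out([
  {"x":0,"y":0,"z":0.0008,"rx":0,"ry":0,"rz":0,"hand":0},
  {"x":0,"y":0,"z":0,"rx":0,"ry":0,"rz":0,"hand":0},
  {"x":0,"y":0,"z":0,"rx":0,"ry":0,"rz":0,"hand":0},
  {"x":0,"y":0,"z":0,"rx":0,"ry":0,"rz":0,"hand":0},
  {"x":0,"y":0,"z":0,"rx":0,"ry":0,"rz":0,"hand":0},
  {"x":0,"y":0,"z":0,"rx":0,"ry":0,"rz":0,"hand":0},
  {"x":0,"y":0,"z":0,"rx":0,"ry":0,"rz":0,"hand":0},
])

```text
clock: 19.27
position: [0.5, -0.2055, 0.1243]
ee_rot: [-2.262, 2.179, -0.004]
force: [-1.9, 1.8, 8.3]
grip_width: 0.392
finger_force: 91.4
```

Run:
```python
from fit import *
F=[]
for i in range(8):
    bot.get_image("side");F.append(bot.get_obs()["force"])
o=bot.get_obs();print(np.mean(F,0),o["position"],o["finger_force"],o["clock"])
fz=np.mean(F,0)[2]+3.0
if 11<fz<13.5: print(bot.job_done())
```

```text
[-1.8039  0.5784  8.8414] [ 0.5    -0.2055  0.1243] 91.35540403425694 19.675
the job is handed in; nothing more can be done
None
```

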